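Fit the planting panel into the indoor garden

TASK

Fit the white planting panel into the garden tank's opening, which is shorter than the panel: tilt it, tuck one short edge under the deep lip on the robot's side and press it back against the sprung pads, lower the other edge gently past the opposite lip, then slide the panel towards that opposite lip until it stops, so that it lies flat on the ledges with both ends under the lips. Never force the panel against the tank, let go of it, and leave the little bottle, the dome and the thermometer between panel and tank where they stand.

Things in the scene. Friction and masses are not known exactly. Their poses are not given: they have to be found in the camera images.
- panel: White plastic panel, loose, flat on the counter, 162 (x) x 105 (y) x 6 mm (z), 0.18 to 0.33 kg, the same either way round; its few seedlings are look only. An orange grip fin in its middle: 12 mm thick (x), 60 mm long (y), top 36 mm above the underside. Origin: centre of the underside, z up. Starts with x within 0.5 rad of the robot's forward direction. Panel and tank mark if pressed together with over 24 N.
- tank: White indoor-garden tank, fixed, 250 (x) x 270 (y) x 102 mm high; seedlings on its deck (look only) beside a rectangular opening with side walls at y = +-55 mm. Origin under its centre on the counter, z up, -x side towards the robot (yaw up to 0.25 rad). A grey plastic frame in the opening takes the panel; it is clamped fast up to 10 mm off centre along x, either way, which no reading tells: feel for it or look.
- frame_nominal (a point): Point on the tank (x = 0, y = 0, z = 85 mm, axes as the tank's) where the grey frame's centre would be if it were not clamped off by up to 10 mm along x. From the frame's real centre: grey lips over both ends, free edges at x = +-73 mm, underside 13 mm and top 18 mm above the ledges; flat ledges all round at this height, inner edges at x = +-45 and y = +-45 mm.
- pads (a joint): The two dark sprung pads (y = +-33 mm) in the deep groove under the -x (robot's side) lip. That groove ends in a solid wall at x = -91 mm from the frame's centre; the pads stand 8 mm out of it. Value: how far they are pushed in, 0 = fully out, 0.008 = flush with the wall. About 2 N together at first touch, 7 N when flush. The panel goes in tilted 0.12 to 0.33 rad, low edge to -x.
- far_nominal (a point): Point on the tank where the middle of the +x lip's free edge, on top (x = +73, z = 103 mm), would be with the frame centred. The shallow groove below it is 13 mm high and ends in a solid wall 10 mm beyond the lip's edge. The panel's high edge passes this lip only while the low edge is within 2 mm of the deep groove's wall. Home against the +x wall, the panel is clear of the pads.
- nutrient: small green dropper bottle, 34 mm diameter, 85 mm tall, loose, in the gap between tank and panel; bystander; origin under its centre
- meter: small grey thermometer box, 62 (x) x 26 (y) x 50 mm, loose, in the same gap farther out; bystander; origin under its centre
- dome: clear plastic pod dome, 48 mm diameter, 34 mm tall, loose, in the same gap nearer the robot; bystander; origin under its centre
Things that resemble listed ones, but are neither listed nor needed, are in the scene too. What is shaped like the panel but turquoise or yellow is not meant.

How it is judged:
By the outcome, as a careful person would: the job done as asked, in the order asked, and still so for the second after the job is handed in, with the robot touching nothing.
It also fails if it takes over 58 s, if anything falls off the work surface, if the arm or the gripper's body presses on something with over 40 N, if the wrist force passes 120 N, or if a joint passes its speed limit or range.

ROBOT

A 7-joint arm with a two-finger parallel gripper is mounted at the origin on the work surface. World frame = base frame: x ahead of the robot, y to its left, z up, the work surface at z = 0. Lengths are in m, angles in rad, forces in N, time in s.
With the tool pointing down it reaches from about 0.4 to 0.85 m from the base axis. Payload 4.5 kg.
Tool frame: the origin (TCP) lies at the very end of the fingers, on their centre line; the grasp point (between the pads) lies 19 mm behind it; z points along the fingers, y is the line along which they close (so a half turn about z gives the same grasp; the last joint's range is limited). The gripper opens to 88 mm and grips with 3 to 60 N. Pads are 18 mm wide; open, the fingers measure 123 mm over their backs; the gripper's body (75 mm by 187 mm) begins 45 mm behind the grasp point.
Start: joints at [-1.3, 0.689, -0.195, 1.565, 0.157, 0.902, -0.215], TCP at [0.147, 0.608, 0.239] pointing down, gripper open.
Joint ranges: [-3.01, 3.01], [-0.46, 2.08], [-1.47, 1.51], [0.13, 2.56], [-1, 4.14], [0.04, 2.09], [-2.66, 2.66]. Speed limits (rad/s): [2.57, 2.57, 3.14, 3.14, 3.14, 3.14, 3.14].

INTERFACE

Orientations are given as a unit quaternion [x, y, z, w].
In Python, from plant import r, eyes, nets gives the robot as it stands.
- The arm moves only by the shell command python3 -m pendant 'ROWS' [FORCE]. ROWS is JSON, a list of rows, each an object of numbers: "claw": the opening, from 0 (shut) to 1 (fully open); "dx", "dy", "dz": the shift along the world's x, y, z in mm; "twist": the turn about the world's z in rad. In form: [{"claw": .., "dx": .., "dy": .., "dz": .., "twist": ..}, ...]. A call has 1 to 8 rows; each row is the pose to reach, as a shift and turn from the pose commanded when the call began; what a row does not reach only later rows make up. A row lasts 1/10 s, in which the tool goes at most 50 mm and 8.59 degrees, less where a joint would pass 70% of its speed; a pose out of reach is approached as far as the arm can. A call with a gripper value outside its range is refused whole. The fingers move at their own pace and stop on an object; FORCE is the grip in N (left out, the last holds). Time passes only in rows, so rows that repeat a pose let the fingers close. It gives the time, the measured TCP pose, the force, the opening and the grip force at its end, in the units of the state.
- r.get_state(): the state, without advancing time (a new reading comes with each control period).
- eyes.snapshot(name): name is "scene" or "side" or "wrist"; returns (picture, depth): 384x512x3 uint8, blue, green, red; 384x512 float32, m along the optical axis (not along the pixel's ray), 0 where there is no reading.
- eyes.camera_info(name): a dict with "K" (3x3 intrinsics, pixels), "D" ([k1, k2, p1, p2, k3] as OpenCV has them; the pictures are not rectified), "world_to_cam" (4x4, takes a point from world to camera coordinates); the wrist camera has in their place "T_tool_cam" (4x4, takes a point from camera to tool coordinates, whose origin is the TCP and whose axes are the flange's). Camera axes: x right, y down, z forward; pixel columns grow to the right and rows downward; lengths in m; the calibration is good to about 2 mm. A picture is of the moment at which its call begins: read the wrist's pose just before it. camera_info takes no time and is no camera call.
- r.finish_job(): hands the job in; it is judged then, once.
Trained networks look in the newest picture that a camera, given by its name, has taken for a name from the list of things; names that differ only in an ending like _2 or _b are one class to them, and where a whole thing is asked for, a point or a joint stands for the part that bears it (a point fixed in the world has none). Each returns a list of dicts, best first, with "confidence" (0 to 1); they miss things now and then, are a little off and sometimes report something else, mostly with a low value. They report only what shows in the picture. A call takes as long as a camera call. They do not tell look-alikes from the thing itself.
- nets.spot_in(camera, query): "box" ([left, top, width, height] as shares, 0 to 1, of the picture: columns of its width, rows of its height, round what is visible of it).
- nets.place_of(camera, query): "position" ([column, row] as shares, 0 to 1, of the picture: columns of its width, rows of its height: a listed point, or the origin of a listed thing).
The state is a dict: "clock": time; "q": joint angles; "qd": joint speeds; "joint_torque": joint torques, N m; "tool_pos": TCP position; "eef_rot": TCP orientation; "contact_force": force on the tool from outside, world axes, zero at the start; "moment": the same for the moment, N m; "opening": opening from 0.0 (shut) to 1.0 (fully open); "finger_force": force on a finger pad.
Only numpy, scipy, OpenCV 4.12 (cv2) and the standard library are available. Lean on these libraries where they do the work, as an engineer would, in place of code of your own. Each camera call takes 0.05 s, during which the arm holds its last target. There are 200 camera calls.

## Working session

There is one attempt and no reset: what is moved stays moved. The work goes in short steps, Python scripts to look and compute and a shell command to move; the robot and the scene stay as the last step left them, time stands still between calls to the robot, and variables do not carry over. Pictures are saved under pics/ and viewed, at most 10 in all, crops included, and the job is handed in when it is done.

```bash
mkdir -p pics; ls
python3 - <<'E'
from plant import r,eyes,nets
import cv2,numpy as np
a=[]
for c in("scene","side"):
    im,d=eyes.snapshot(c); cv2.imwrite(f"pics/{c}0.png",im); a.append(im); np.save(f"{c}0.npy",d)
    for q in("panel","tank","frame_nominal","far_nominal","nutrient","meter","dome"):
        print(c,q,[(np.round(np.array(o["position"])*[512,384]).tolist(),round(o["confidence"],2)) for o in nets.place_of(c,q)][:4])
    i=eyes.camera_info(c);print(np.round(np.linalg.inv(np.array(i["world_to_cam"])),3).tolist(),i["K"],i["D"])
cv2.imwrite("pics/a.png",np.vstack([np.hstack([cv2.resize(x,(400,300)) for x in a])]))
s=r.get_state();print({k:np.round(v,3) for k,v in s.items()})
print(eyes.camera_info("wrist"))
E
```

```text
pics
scene panel [([180.0, 188.0], 0.96), ([181.0, 341.0], 0.83), ([105.0, 283.0], 0.62), ([197.0, 244.0], 0.59)]
scene tank [([346.0, 188.0], 0.81)]
scene frame_nominal [([351.0, 165.0], 0.79)]
scene far_nominal [([373.0, 170.0], 0.66)]
scene nutrient [([287.0, 218.0], 0.53)]
scene meter [([322.0, 251.0], 0.63)]
scene dome [([272.0, 200.0], 0.72)]
[[0.496, 0.528, -0.69, 1.114], [0.868, -0.312, 0.386, -0.424], [-0.011, -0.79, -0.613, 0.631], [0.0, 0.0, 0.0, 1.0]] [[348.49740469   0.         255.40746369]
 [  0.         348.49740469 195.20502054]
 [  0.           0.           1.        ]] [-0.03415665  0.          0.          0.          0.        ]
side panel [([323.0, 356.0], 0.95), ([277.0, 259.0], 0.76), ([166.0, 273.0], 0.69)]
side tank [([233.0, 128.0], 0.72)]
side frame_nominal [([231.0, 101.0], 0.62), ([279.0, 257.0], 0.24)]
side far_nominal [([254.0, 94.0], 0.81)]
side nutrient [([257.0, 178.0], 0.62)]
side meter [([310.0, 169.0], 0.65)]
side dome [([229.0, 186.0], 0.57)]
[[0.955, -0.22, 0.197, 0.319], [-0.295, -0.693, 0.658, -0.731], [-0.008, -0.687, -0.727, 0.758], [0.0, 0.
[... 635 characters left out ...]
moment': array([-0.02 , -0.034, -0.001]), 'finger_force': np.float64(0.0), 'opening': np.float64(0.998)}
{'K': array([[304.0795755 ,   0.        , 251.01933751],
       [  0.        , 304.0795755 , 190.77586393],
       [  0.        ,   0.        ,   1.        ]]), 'D': array([-0.03957091,  0.        ,  0.        ,  0.        ,  0.        ]), 'T_tool_cam': array([[-5.55018972e-04, -9.53630631e-01, -3.00978922e-01,
         7.82789672e-02],
       [ 9.99999396e-01, -2.43783593e-04, -1.07163363e-03,
         5.02500961e-04],
       [ 9.48568934e-04, -3.00979335e-01,  9.53630190e-01,
        -1.46678611e-01],
       [ 0.00000000e+00,  0.00000000e+00,  0.00000000e+00,
         1.00000000e+00]])}
```

View pics/scene0.png

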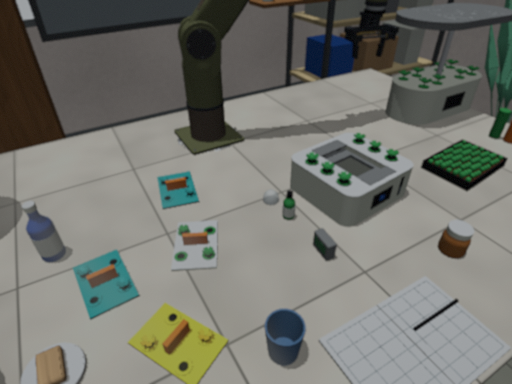

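View pics/side0.png

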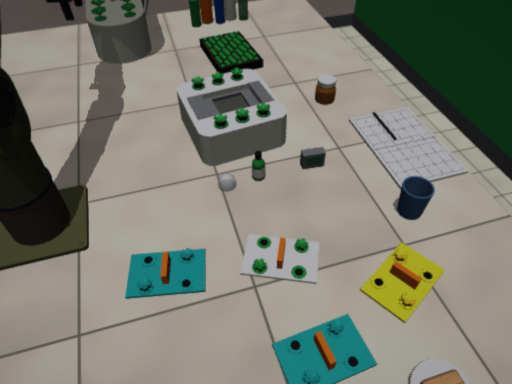

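Both views show four panel-shaped things. In the scene view they are turquoise (178,188), turquoise (105,283), yellow (178,342) and white (195,245). The white one, at (281,257) in the side view, fits the description because it is the only white one. The tank is at (350,175) scene / (231,115) side, with the bottle, dome and thermometer between it and the panel.

```bash
cat > h.py <<'E'
import numpy as np,cv2
from scipy.spatial.transform import Rotation as R
def cloud(eyes,c,d,s=None):
    i=eyes.camera_info(c);K=np.array(i["K"]);D=np.array(i["D"])
    v,u=np.mgrid[:384,:512]
    n=cv2.undistortPoints(np.stack([u,v],-1).reshape(-1,1,2).astype(float),K,D).reshape(384,512,2)
    P=np.dstack([n*d[...,None],d])
    if c=="wrist":
        T=np.array(i["T_tool_cam"]);W=np.eye(4);W[:3,:3]=R.from_quat(s["eef_rot"]).as_matrix();W[:3,3]=s["tool_pos"];M=W@T
    else: M=np.linalg.inv(np.array(i["world_to_cam"]))
    P=P@M[:3,:3].T+M[:3,3]; P[d<=0]=np.nan
    return P
E
python3 - <<'E'
from plant import r,eyes,nets
from h import *
for c,box in(("scene",(165,215,225,275)),("side",(235,230,325,285))):
    im=cv2.imread(f"pics/{c}0.png");P=cloud(eyes,c,np.load(f"{c}0.npy"))
    hsv=cv2.cvtColor(im,cv2.COLOR_BGR2HSV);x0,y0,x1,y1=box
    m=np.zeros((384,512),bool);m[y0:y1,x0:x1]=1
    o=m&(hsv[...,0]<15)&(hsv[...,1]>150)&(P[...,2]>.02)
    q=P[o];q=q[np.isfinite(q[:,0])];print(c,"fin",len(q),q.mean(0).round(4),np.percentile(q[:,2],[5,95]).round(3));
    rect=cv2.minAreaRect(q[:,:2].astype(np.float32)*1000);print(rect)
    w=m&(P[...,2]>.003)&(P[...,2]<.05);q=P[w];print("panel",cv2.minAreaRect(q[:,:2].astype(np.float32)*1000),q[:,:2].mean(0))
    # tank
    z=P[...,2];t=(z>.09)&(z<.108)&(P[...,0]>.25);n,l,st,ct=cv2.connectedComponentsWithStats(t.astype(np.uint8))
    for k in range(1,n):
        if st[k,4]>400:print("tankcand",st[k],cv2.minAreaRect(P[l==k][:,:2].astype(np.float32)*1000))
    for nm,uv in {"scene":dict(nut=(289,218),meter=(322,251),dome=(272,200)),"side":dict(nut=(258,178),meter=(313,169),dome=(229,186))}[c].items():
        print(nm,P[uv[1]-4,uv[0]].round(3))
a=cv2.resize(cv2.imread("pics/scene0.png")[205:285,155:235],(390,390),interpolation=2)
b=cv2.resize(cv2.imread("pics/side0.png")[60:170,165:295],(400,390),interpolation=2)
cv2.imwrite("pics/crop.png",np.hstack([a,b]))
E
```

```text
scene fin 31 [ 0.5137 -0.2455  0.0377] [0.036 0.039]
((513.2928466796875, -246.89939880371094), (33.733219146728516, 6.530581951141357), 61.358306884765625)
panel ((492.5100402832031, -258.8209228515625), (156.95864868164062, 213.65530395507812), 64.34185791015625) [ 0.51623759 -0.26385544]
tankcand [ 292  133  122   68 3607] ((517.8676147460938, 222.28640747070312), (252.38494873046875, 273.5253601074219), 6.265311241149902)
nut [ 0.549 -0.007  0.026]
meter [ 0.692 -0.011  0.032]
dome [ 0.462 -0.006  0.027]
side fin 131 [ 0.5042 -0.2607  0.0356] [0.028 0.038]
((505.9017028808594, -257.075439453125), (59.732967376708984, 10.64271354675293), 64.3117904663086)
panel ((506.5986328125, -251.09613037109375), (141.9778289794922, 202.84130859375), 72.48689270019531) [ 0.50526961 -0.2601247 ]
tankcand [ 176   69  111   72 3872] ((518.527099609375, 222.1140899658203), (251.81582641601562, 273.7337951660156), 6.067694664001465)
nut [ 0.529 -0.013  0.025]
meter [ 0.683 -0.009  0.009]
dome [ 0.452 -0.017  0.024]
```

View pics/crop.png

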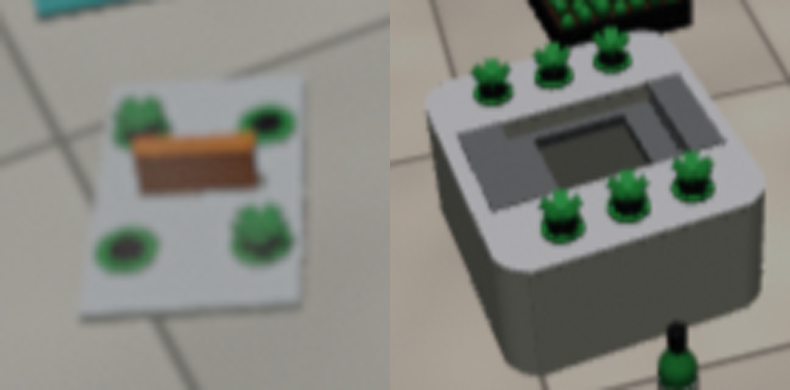

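Left crop: the white panel with an orange fin, white confirmed. Right crop: the tank's opening with the grey frame and its inner cut-out. I'll move over the tank for a close wrist view on the way.

```bash
python3 -m pendant '[{"claw":1,"dx":30,"dy":-35,"dz":20},{"claw":1,"dx":60,"dy":-70,"dz":40},{"claw":1,"dx":90,"dy":-105,"dz":60},{"claw":1,"dx":120,"dy":-140,"dz":80},{"claw":1,"dx":150,"dy":-170,"dz":80},{"claw":1,"dx":180,"dy":-205,"dz":80},{"claw":1,"dx":215,"dy":-240,"dz":80},{"claw":1,"dx":250,"dy":-275,"dz":80}]'
python3 -m pendant '[{"claw":1,"dx":30,"dy":-35,"twist":0.1},{"claw":1,"dx":60,"dy":-70,"twist":0.2},{"claw":1,"dx":85,"dy":-100,"twist":0.344},{"claw":1,"dx":103,"dy":-123,"twist":0.344},{"claw":1,"dx":103,"dy":-123,"twist":0.344},{"claw":1,"dx":103,"dy":-123,"twist":0.344},{"claw":1,"dx":103,"dy":-123,"twist":0.344}]'
python3 - <<'E'
from plant import r,eyes,nets
from h import *
s=r.get_state();print(s["clock"],s["tool_pos"],s["eef_rot"],np.round(s["qd"],3))
im,d=eyes.snapshot("wrist");cv2.imwrite("pics/w1.png",im)
np.savez("w1.npz",d=d,p=s["tool_pos"],q=s["eef_rot"])
for q in("frame_nominal","far_nominal","tank"):print(q,nets.place_of("wrist",q)[:2])
E
```

```text
0.8 [0.14659227 0.60758752 0.23873534] [1.18086551e-01 9.93003306e-01 3.92634039e-05 1.16498827e-05] [ 0.     0.    -0.001  0.     0.001 -0.    -0.001]
frame_nominal []
far_nominal []
tank []validation failed for argument at $[0]...
validation failed for argument at $[0]...
```

View pics/w1.png

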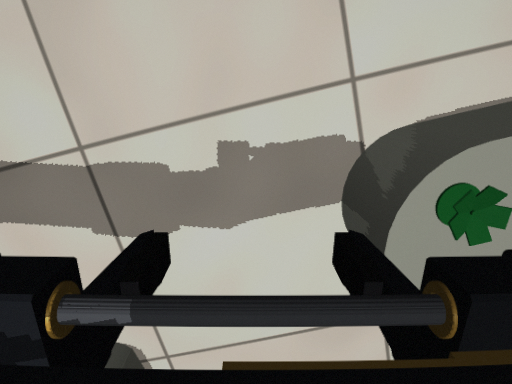

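Both calls were refused because every key is needed in each row, so this picture is only the start pose: tank edge at right, fingers at the bottom.

```bash
python3 -m pendant '[{"claw":1,"dx":30,"dy":-35,"dz":20,"twist":0},{"claw":1,"dx":60,"dy":-70,"dz":40,"twist":0},{"claw":1,"dx":90,"dy":-105,"dz":60,"twist":0},{"claw":1,"dx":120,"dy":-140,"dz":80,"twist":0},{"claw":1,"dx":150,"dy":-170,"dz":80,"twist":0},{"claw":1,"dx":180,"dy":-205,"dz":80,"twist":0},{"claw":1,"dx":215,"dy":-240,"dz":80,"twist":0},{"claw":1,"dx":250,"dy":-275,"dz":80,"twist":0}]'
python3 -m pendant '[{"claw":1,"dx":30,"dy":-35,"dz":0,"twist":0.1},{"claw":1,"dx":60,"dy":-70,"dz":0,"twist":0.2},{"claw":1,"dx":85,"dy":-100,"dz":0,"twist":0.344},{"claw":1,"dx":103,"dy":-123,"dz":0,"twist":0.344},{"claw":1,"dx":103,"dy":-123,"dz":0,"twist":0.344},{"claw":1,"dx":103,"dy":-123,"dz":0,"twist":0.344},{"claw":1,"dx":103,"dy":-123,"dz":0,"twist":0.344}]'
python3 - <<'E'
from plant import r,eyes,nets
from h import *
s=r.get_state();print(s["clock"],s["tool_pos"],s["eef_rot"],np.round(s["qd"],3))
im,d=eyes.snapshot("wrist");cv2.imwrite("pics/w2.png",im)
np.savez("w2.npz",d=d,p=s["tool_pos"],q=s["eef_rot"])
for q in("frame_nominal","far_nominal","tank"):print(q,nets.place_of("wrist",q)[:2])
E
```

```text
clock: 1.8
tool_pos: [0.3977, 0.3312, 0.3191]
eef_rot: [0.118, 0.993, 0.0, 0.0]
contact_force: [0.5, 0.8, -0.4]
opening: 0.997
finger_force: 0.0
clock: 2.5
tool_pos: [0.4987, 0.211, 0.3188]
eef_rot: [-0.055, 0.999, 0.001, -0.0]
contact_force: [-0.2, 1.0, 0.1]
opening: 1.0
finger_force: 0.0
2.5 [0.49867955 0.21104329 0.31884527] [-5.46744657e-02  9.98504067e-01  5.30180983e-04 -2.25073451e-04] [-0.012 -0.004 -0.003  0.002  0.004 -0.001  0.003]
frame_nominal [{'position': [0.508, 0.4638], 'confidence': 0.63}]
far_nominal [{'position': [0.5014, 0.6044], 'confidence': 0.64}]
tank [{'position': [0.509, 0.4234], 'confidence': 0.57}]
```

View pics/w2.png

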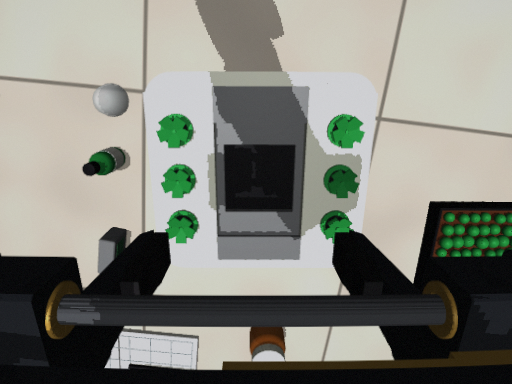

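The wrist view shows the tank squarely, robot side at the top: deck at rows 72–268, cut-out at (225–295, 145–211), far lip edge near row 236. Dome, bottle and meter stand to the left.

Run:
```python
from plant import r,eyes,nets
from h import *
f=np.load("w2.npz");P=cloud(eyes,"wrist",f["d"],dict(eef_rot=f["q"],tool_pos=f["p"]))
im=cv2.imread("pics/w2.png")
z=P[...,2];t=(z>.095)&(z<.112);n,l,st,ct=cv2.connectedComponentsWithStats(t.astype(np.uint8))
k=1+st[1:,4].argmax();pts=P[l==k]
hull=cv2.convexHull((pts[:,:2]*1000).astype(np.float32));rc=cv2.minAreaRect(hull);print(rc,np.median(pts[:,2]))
y=.1065;c=np.array([.5182,.2222]);Rz=np.array([[np.cos(y),np.sin(y)],[-np.sin(y),np.cos(y)]])
T=(P[...,:2]-c)@Rz.T*1000
for col in(235,245,275,285):
    print(col)
    prev=None
    for v in range(70,268):
        zz=z[v,col]*1000
        if prev is None or abs(zz-prev)>2.5 or (v%12==0): print((v,*T[v,col].round(1),zz.round(1),int(im[v,col].mean())),end=" ")
        prev=zz
    print()
```

```text
((518.2115478515625, 223.85543823242188), (250.99697875976562, 271.50494384765625), 6.201918601989746) 0.10284818367233314
235
(70, np.float64(-133.7), np.float64(-31.8), np.float64(0.3), 116) (71, np.float64(-124.9), np.float64(-26.7), np.float64(103.4), 138) (72, np.float64(-123.8), np.float64(-26.7), np.float64(104.0), 157) (84, np.float64(-111.0), np.float64(-26.9), np.float64(102.8), 160) (96, np.float64(-98.0), np.float64(-27.1), np.float64(103.5), 82) (99, np.float64(-94.7), np.float64(-27.0), np.float64(105.4), 82) (108, np.float64(-84.7), np.float64(-27.2), np.float64(104.6), 78) (120, np.float64(-71.1), np.float64(-27.4), np.float64(103.1), 80) (123, np.float64(-66.1), np.float64(-28.3), np.float64(85.9), 80) (132, np.float64(-55.1), np.float64(-28.5), np.float64(85.4), 139) (144, np.float64(-28.4), np.float64(-32.7), np.float64(7.9), 91) (156, np.float64(-10.1), np.float64(-32.9), np.float64(8.1), 16) (162, np.float64(-0.2), np.float64(-33.2), np.float64(5.6), 15) (163, np.float64(0.4), np.float64(-33.0), np.float64(9.7), 12) (168, np.float64(8.5), np.float64(-33.2), np.fl
[... 5859 characters left out ...]
64(49.7), np.float64(38.0), np.float64(76.9), 26) (210, np.float64(49.6), np.float64(37.6), np.float64(81.0), 32) (211, np.float64(49.6), np.float64(37.2), np.float64(84.7), 39) (216, np.float64(57.0), np.float64(37.5), np.float64(84.4), 72) (228, np.float64(74.0), np.float64(37.9), np.float64(85.9), 126) (232, np.float64(81.0), np.float64(38.5), np.float64(83.6), 72) (235, np.float64(77.7), np.float64(36.6), np.float64(100.0), 41) (236, np.float64(77.4), np.float64(36.2), np.float64(103.5), 70) (240, np.float64(83.6), np.float64(36.5), np.float64(102.7), 126) (252, np.float64(101.4), np.float64(37.2), np.float64(102.8), 123) (264, np.float64(119.5), np.float64(37.8), np.float64(103.1), 208)
```

```bash
python3 -m pendant '[{"claw":1,"dx":0,"dy":-50,"dz":0,"twist":0},{"claw":1,"dx":0,"dy":-100,"dz":0,"twist":-0.1},{"claw":1,"dx":0,"dy":-150,"dz":0,"twist":-0.2},{"claw":1,"dx":0,"dy":-200,"dz":0,"twist":-0.3},{"claw":1,"dx":0,"dy":-250,"dz":0,"twist":-0.4},{"claw":1,"dx":0,"dy":-300,"dz":0,"twist":-0.5},{"claw":1,"dx":5,"dy":-350,"dz":0,"twist":-0.555},{"claw":1,"dx":7,"dy":-400,"dz":-10,"twist":-0.555}]'
python3 -m pendant '[{"claw":1,"dx":0,"dy":-40,"dz":-20,"twist":0},{"claw":1,"dx":0,"dy":-68,"dz":-40,"twist":0},{"claw":1,"dx":0,"dy":-68,"dz":-60,"twist":0},{"claw":1,"dx":0,"dy":-68,"dz":-60,"twist":0},{"claw":1,"dx":0,"dy":-68,"dz":-60,"twist":0},{"claw":1,"dx":0,"dy":-68,"dz":-60,"twist":0}]'
python3 - <<'E'
from plant import r,eyes,nets
from h import *
f=np.load("w2.npz");P=cloud(eyes,"wrist",f["d"],dict(eef_rot=f["q"],tool_pos=f["p"]))
c=np.array([.5182,.223]);
def fr(P,c,y):
    Rz=np.array([[np.cos(y),np.sin(y)],[-np.sin(y),np.cos(y)]]);return (P[...,:2]-c)@Rz.T*1000
T=fr(P,c,.108);z=P[...,2]
for row in(128,135,150,170,190,214,222,230):
    a=[]
    for s in(-1,1):
        u=260
        cols=range(260,180 if s<0 else 330,s)
        e=[u for u in cols if z[row,u]>.097][0]
        a+=[T[row,e].round(1).tolist()]
    print(row,a)
s=r.get_state();print(s["clock"],s["tool_pos"],s["eef_rot"],np.round(s["qd"],3))
im,d=eyes.snapshot("wrist");cv2.imwrite("pics/w3.png",im)
np.savez("w3.npz",d=d,p=s["tool_pos"],q=s["eef_rot"])
P=cloud(eyes,"wrist",d,s);z=P[...,2]
hsv=cv2.cvtColor(im,cv2.COLOR_BGR2HSV)
o=(hsv[...,0]<18)&(hsv[...,1]>150)&(z>.03)&(z<.042)
n,l,st,ct=cv2.connectedComponentsWithStats(o.astype(np.uint8));k=1+st[1:,4].argmax();q=P[l==k];print("fin",st[k],cv2.minAreaRect((q[:,:2]*1000).astype(np.float32)),q.mean(0))
w=(z>.0035)&(z<.012);n,l,st,ct=cv2.connectedComponentsWithStats(cv2.morphologyEx(w.astype(np.uint8),2,np.ones((3,3))))
k=1+st[1:,4].argmax();q=P[l==k];print("panel",st[k],cv2.minAreaRect((q[:,:2]*1000).astype(np.float32)),np.median(q[:,2]))
E
```

```text
clock: 3.5
tool_pos: [0.5077, -0.1906, 0.3102]
eef_rot: [0.222, 0.975, -0.0, 0.002]
contact_force: [-0.2, -0.1, -1.0]
opening: 1.003
finger_force: 0.0
clock: 4.1
tool_pos: [0.5077, -0.2561, 0.2502]
eef_rot: [0.221, 0.975, 0.0, 0.001]
contact_force: [-0.7, 0.6, -0.7]
opening: 1.003
finger_force: 0.0
128 [[-61.6, -53.6], [-62.1, 55.3]]
135 [[-53.4, -53.8], [-53.3, 55.4]]
150 [[-36.0, -53.9], [-35.3, 55.0]]
170 [[-10.8, -53.9], [-10.0, 55.2]]
190 [[16.0, -53.9], [15.3, 54.9]]
214 [[48.9, -53.7], [46.7, 54.7]]
222 [[59.1, -53.8], [58.0, 55.4]]
230 [[70.1, -54.1], [69.5, 54.7]]
4.1 [ 0.50766434 -0.25613285  0.25023462] [2.20992380e-01 9.75274944e-01 1.43383936e-04 1.06377181e-03] [ 0.001 -0.006  0.002  0.     0.001 -0.003 -0.   ]
fin [227 155  49  11 520] ((505.5831604003906, -254.82830810546875), (58.22621536254883, 11.823362350463867), 64.30799865722656) [ 0.5052378  -0.2548567   0.03626866]
panel [ 209   92   85  123 8499] ((506.9736328125, -255.49423217773438), (104.37921905517578, 161.49432373046875), 64.43656921386719) 0.0068175026333654465
```

View pics/w3.png

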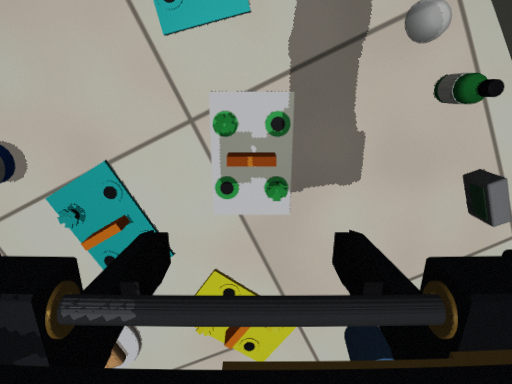

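The panel is seen from above, fin at (227–276, 155–166), directly below the gripper and aligned with the closing line. I'll grip the fin by its ends, so the panel can pivot about the finger line.

```bash
python3 -m pendant '[{"claw":1,"dx":-1.5,"dy":1,"dz":-50,"twist":0},{"claw":1,"dx":-1.5,"dy":1,"dz":-100,"twist":0},{"claw":1,"dx":-1.5,"dy":1,"dz":-150,"twist":0},{"claw":1,"dx":-1.5,"dy":1,"dz":-190,"twist":0},{"claw":1,"dx":-1.5,"dy":1,"dz":-215,"twist":0},{"claw":1,"dx":-1.5,"dy":1,"dz":-230,"twist":0},{"claw":1,"dx":-1.5,"dy":1,"dz":-239,"twist":0},{"claw":1,"dx":-1.5,"dy":1,"dz":-239,"twist":0}]'
python3 -m pendant '[{"claw":0.6,"dx":0,"dy":0,"dz":0,"twist":0},{"claw":0.6,"dx":0,"dy":0,"dz":0,"twist":0},{"claw":0.6,"dx":0,"dy":0,"dz":0,"twist":0},{"claw":0.6,"dx":0,"dy":0,"dz":0,"twist":0},{"claw":0.6,"dx":0,"dy":0,"dz":0,"twist":0},{"claw":0.6,"dx":0,"dy":0,"dz":0,"twist":0}]' 12
```

```text
clock: 4.95
tool_pos: [0.5055, -0.256, 0.0101]
eef_rot: [0.222, 0.975, 0.0, 0.0]
contact_force: [-0.9, 0.6, 0.5]
opening: 1.001
finger_force: 0.0
clock: 5.55
tool_pos: [0.5058, -0.2561, 0.0108]
eef_rot: [0.222, 0.975, 0.0, 0.001]
contact_force: [-0.2, 1.1, 6.4]
opening: 0.677
finger_force: 12.0
```

```bash
python3 -m pendant '[{"claw":0.6,"dx":0,"dy":0,"dz":3,"twist":0},{"claw":0.6,"dx":0,"dy":0,"dz":15,"twist":0},{"claw":0.6,"dx":0,"dy":0,"dz":40,"twist":0},{"claw":0.6,"dx":0,"dy":0,"dz":80,"twist":0},{"claw":0.6,"dx":0,"dy":0,"dz":120,"twist":0},{"claw":0.6,"dx":0,"dy":0,"dz":170,"twist":0},{"claw":0.6,"dx":0,"dy":0,"dz":200,"twist":0},{"claw":0.6,"dx":0,"dy":0,"dz":200,"twist":0}]'
cat > pan.py <<'E'
from plant import r,eyes,nets
from h import *
import sys
s=r.get_state();im,d=eyes.snapshot("wrist");P=cloud(eyes,"wrist",d,s)
Rm=R.from_quat(s["eef_rot"]).as_matrix();Q=(P-s["tool_pos"])@Rm   # tool frame
hsv=cv2.cvtColor(im,cv2.COLOR_BGR2HSV)
m=(abs(Q[...,1])<.056)&(abs(Q[...,0])<.1)&(Q[...,2]>-.03)&(Q[...,2]<.05)&(hsv[...,1]<60)&(hsv[...,2]>60)
m[:,:]&=np.arange(384)[:,None]<225
q=Q[m]
for _ in range(4):
    A=np.c_[q[:,0],q[:,1],np.ones(len(q))];k=np.linalg.lstsq(A,q[:,2],rcond=None)[0];q=q[abs(q[:,2]-A@k)<.004]
f=q[:,0]
print("n",len(q),"tool z = %.3f x + %.3f y + %.4f"%tuple(k),"x range",np.percentile(f,[.5,99.5]).round(4),"y range",np.percentile(q[:,1],[.5,99.5]).round(4))
# world tilt: panel +x (away from robot) is tool -x ; slope dz_world/d(away)=+k0
ta=-Rm[:2,0];print("tilt (far edge up +) %.3f"%np.arctan(k[0]),"panel yaw %.4f"%np.arctan2(ta[1],ta[0]),s["clock"],np.round(s["tool_pos"],4),np.round(s["contact_force"],1),np.round(s["moment"],2))
if len(sys.argv)>1: cv2.imwrite(sys.argv[1],im)
E
python3 pan.py pics/w4.png
```

```text
clock: 6.35
tool_pos: [0.5072, -0.2574, 0.2148]
eef_rot: [0.222, 0.975, -0.001, 0.004]
contact_force: [1.0, 0.8, -3.3]
opening: 0.677
finger_force: 12.0
n 21554 tool z = -0.004 x + 0.002 y + 0.0042 x range [0.012  0.0807] y range [-0.052   0.0523]
tilt (far edge up +) -0.004 panel yaw -0.4485 6.35 [ 0.5072 -0.2574  0.2148] [ 1.   0.8 -3.3] [ 0.   -0.03  0.01]
```

View pics/w4.png

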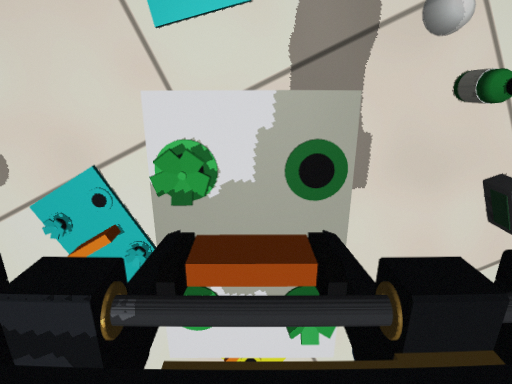

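The panel hangs level in the grip (near edge at row 90), centred on the TCP, underside 10 mm below it. The wrist cannot be tilted, so I'll tilt the panel in the grip by pressing its far half lightly on the tank's robot-side deck edge. First I carry it there.

```bash
python3 -m pendant '[{"claw":0.6,"dx":-5,"dy":20,"dz":0,"twist":0.04},{"claw":0.6,"dx":-15,"dy":55,"dz":0,"twist":0.1},{"claw":0.6,"dx":-30,"dy":95,"dz":0,"twist":0.16},{"claw":0.6,"dx":-45,"dy":135,"dz":0,"twist":0.22},{"claw":0.6,"dx":-60,"dy":175,"dz":0,"twist":0.28},{"claw":0.6,"dx":-75,"dy":215,"dz":0,"twist":0.34},{"claw":0.6,"dx":-90,"dy":255,"dz":0,"twist":0.4},{"claw":0.6,"dx":-100,"dy":290,"dz":0,"twist":0.46}]'
python3 -m pendant '[{"claw":0.6,"dx":-12,"dy":40,"dz":0,"twist":0.05},{"claw":0.6,"dx":-24,"dy":80,"dz":0,"twist":0.0965},{"claw":0.6,"dx":-34,"dy":120,"dz":0,"twist":0.0965},{"claw":0.6,"dx":-40,"dy":150,"dz":0,"twist":0.0965},{"claw":0.6,"dx":-43,"dy":168,"dz":0,"twist":0.0965},{"claw":0.6,"dx":-43,"dy":174,"dz":0,"twist":0.0965},{"claw":0.6,"dx":-43,"dy":174,"dz":0,"twist":0.0965},{"claw":0.6,"dx":-43,"dy":174,"dz":0,"twist":0.0965}]'; python3 pan.py
```

```text
clock: 7.2
tool_pos: [0.4019, 0.0352, 0.2086]
eef_rot: [-0.008, 1.0, -0.0, -0.003]
contact_force: [1.3, -0.1, -3.0]
opening: 0.681
finger_force: 12.0
clock: 8.0
tool_pos: [0.3617, 0.206, 0.2094]
eef_rot: [-0.053, 0.999, -0.001, -0.001]
contact_force: [0.5, -0.3, -2.9]
opening: 0.678
finger_force: 12.0
n 21507 tool z = -0.003 x + 0.002 y + 0.0042 x range [0.0118 0.0802] y range [-0.0519  0.0524]
tilt (far edge up +) -0.003 panel yaw 0.1069 8.0 [0.3617 0.206  0.2094] [ 0.5 -0.3 -2.9] [ 0.04 -0.    0.03]
```

```bash
python3 -m pendant '[{"claw":0.6,"dx":0,"dy":0,"dz":-30,"twist":0},{"claw":0.6,"dx":0,"dy":0,"dz":-60,"twist":0},{"claw":0.6,"dx":0,"dy":0,"dz":-82,"twist":0},{"claw":0.6,"dx":0,"dy":0,"dz":-90,"twist":0},{"claw":0.6,"dx":0,"dy":0,"dz":-93,"twist":0},{"claw":0.6,"dx":0,"dy":0,"dz":-96,"twist":0},{"claw":0.6,"dx":0,"dy":0,"dz":-98,"twist":0},{"claw":0.6,"dx":0,"dy":0,"dz":-98,"twist":0}]'; python3 pan.py
```

```text
clock: 8.85
tool_pos: [0.3623, 0.2078, 0.1125]
eef_rot: [-0.054, 0.999, 0.0, 0.0]
contact_force: [0.0, 0.1, -1.3]
opening: 0.675
finger_force: 12.0
n 21244 tool z = 0.023 x + 0.002 y + 0.0042 x range [0.0117 0.0801] y range [-0.0518  0.0524]
tilt (far edge up +) 0.023 panel yaw 0.1083 8.85 [0.3623 0.2078 0.1125] [ 0.   0.1 -1.3] [-0.07  0.01 -0.04]
```

```bash
python3 -m pendant '[{"claw":0.6,"dx":0,"dy":0,"dz":-2,"twist":0},{"claw":0.6,"dx":0,"dy":0,"dz":-4,"twist":0},{"claw":0.6,"dx":0,"dy":0,"dz":-6,"twist":0},{"claw":0.6,"dx":0,"dy":0,"dz":-7,"twist":0},{"claw":0.6,"dx":0,"dy":0,"dz":-7,"twist":0}]'; python3 pan.py
```

```text
clock: 9.4
tool_pos: [0.3612, 0.2076, 0.1048]
eef_rot: [-0.055, 0.999, -0.0, -0.001]
contact_force: [-4.3, 0.4, 1.2]
opening: 0.677
finger_force: 12.0
n 18261 tool z = 0.248 x + 0.001 y + 0.0042 x range [0.0105 0.0752] y range [-0.0518  0.0524]
tilt (far edge up +) 0.243 panel yaw 0.1093 9.4 [0.3612 0.2076 0.1048] [-4.3  0.4  1.2] [-0.04  0.86  0.06]
```

```bash
python3 -m pendant '[{"claw":0.6,"dx":0,"dy":0,"dz":5,"twist":0},{"claw":0.6,"dx":0,"dy":0,"dz":25,"twist":0},{"claw":0.6,"dx":10,"dy":1,"dz":50,"twist":0},{"claw":0.6,"dx":40,"dy":4,"dz":60,"twist":0},{"claw":0.6,"dx":75,"dy":8,"dz":60,"twist":0},{"claw":0.6,"dx":110,"dy":12,"dz":60,"twist":0},{"claw":0.6,"dx":140,"dy":15,"dz":60,"twist":0},{"claw":0.6,"dx":160,"dy":17,"dz":60,"twist":0}]'
python3 -m pendant '[{"claw":0.6,"dx":14,"dy":1,"dz":0,"twist":0},{"claw":0.6,"dx":14,"dy":1,"dz":0,"twist":0},{"claw":0.6,"dx":14,"dy":1,"dz":0,"twist":0},{"claw":0.6,"dx":14,"dy":1,"dz":0,"twist":0}]'; python3 pan.py
```

```text
clock: 10.25
tool_pos: [0.5262, 0.2246, 0.1656]
eef_rot: [-0.053, 0.999, 0.001, 0.002]
contact_force: [-0.5, 0.2, -2.2]
opening: 0.679
finger_force: 12.0
clock: 10.65
tool_pos: [0.5351, 0.2257, 0.165]
eef_rot: [-0.055, 0.999, -0.0, -0.0]
contact_force: [0.2, 0.0, -2.7]
opening: 0.677
finger_force: 12.0
n 18477 tool z = 0.242 x + 0.001 y + 0.0043 x range [0.0106 0.0757] y range [-0.0518  0.0524]
tilt (far edge up +) 0.238 panel yaw 0.1092 10.65 [0.5351 0.2257 0.165 ] [ 0.2  0.  -2.7] [0.06 0.03 0.04]
```

```bash
python3 -m pendant '[{"claw":0.6,"dx":1,"dy":0,"dz":-20,"twist":0},{"claw":0.6,"dx":1,"dy":0,"dz":-35,"twist":0},{"claw":0.6,"dx":1,"dy":0,"dz":-43,"twist":0},{"claw":0.6,"dx":1,"dy":0,"dz":-46,"twist":0},{"claw":0.6,"dx":1,"dy":0,"dz":-46,"twist":0},{"claw":0.6,"dx":1,"dy":0,"dz":-46,"twist":0}]'; python3 pan.py pics/w5.png
python3 - <<'E'
import cv2;im=cv2.imread("pics/w5.png");cv2.imwrite("pics/w5c.png",cv2.resize(im[20:260,100:420],(800,600)))
E
```

```text
clock: 11.3
tool_pos: [0.5374, 0.2261, 0.1196]
eef_rot: [-0.054, 0.999, 0.0, 0.0]
contact_force: [0.2, 0.5, -3.6]
opening: 0.678
finger_force: 12.0
n 19113 tool z = 0.241 x + 0.001 y + 0.0043 x range [0.0105 0.077 ] y range [-0.0552  0.0554]
tilt (far edge up +) 0.236 panel yaw 0.1088 11.3 [0.5374 0.2261 0.1196] [ 0.2  0.5 -3.6] [0.05 0.01 0.1 ]
```

View pics/w5c.png

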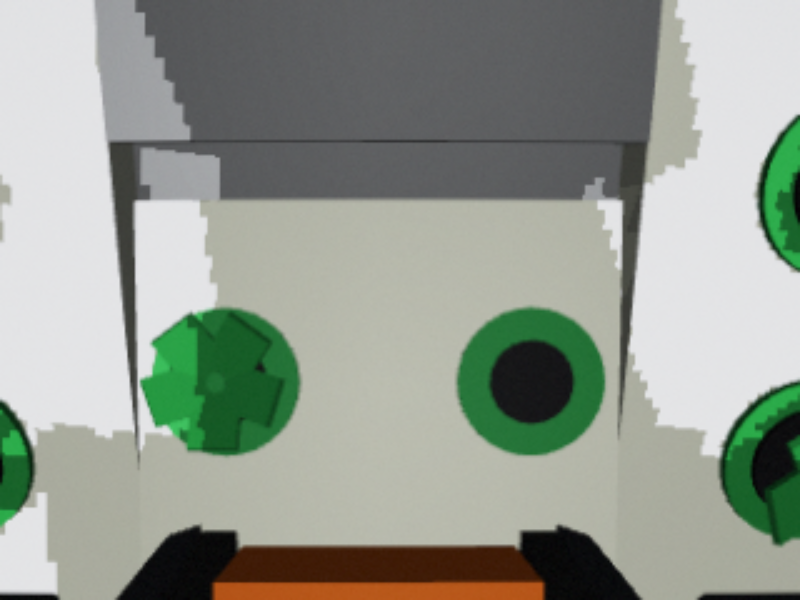

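The low edge is inside the opening, about 11 mm in front of the deep lip's edge (crop row 140 vs 200), centred between the side walls and parallel. Next I lower it onto the ledge.

```bash
python3 -m pendant '[{"claw":0.6,"dx":0,"dy":0,"dz":-3,"twist":0},{"claw":0.6,"dx":0,"dy":0,"dz":-5,"twist":0},{"claw":0.6,"dx":0,"dy":0,"dz":-7,"twist":0},{"claw":0.6,"dx":0,"dy":0,"dz":-8.5,"twist":0},{"claw":0.6,"dx":0,"dy":0,"dz":-10,"twist":0},{"claw":0.6,"dx":0,"dy":0,"dz":-10,"twist":0}]'; python3 pan.py
```

```text
clock: 11.95
tool_pos: [0.5371, 0.2259, 0.1089]
eef_rot: [-0.054, 0.999, 0.0, -0.0]
contact_force: [-0.6, 0.3, -1.9]
opening: 0.677
finger_force: 12.0
n 17821 tool z = 0.159 x + 0.002 y + 0.0045 x range [0.0109 0.0775] y range [-0.055   0.0556]
tilt (far edge up +) 0.158 panel yaw 0.1086 11.95 [0.5371 0.2259 0.1089] [-0.6  0.3 -1.9] [ 0.07 -0.08 -0.04]
```

```bash
python3 -m pendant '[{"claw":0.6,"dx":-4,"dy":-0.4,"dz":0,"twist":0},{"claw":0.6,"dx":-8,"dy":-0.9,"dz":0,"twist":0},{"claw":0.6,"dx":-12,"dy":-1.3,"dz":0,"twist":0},{"claw":0.6,"dx":-15,"dy":-1.6,"dz":0,"twist":0},{"claw":0.6,"dx":-18,"dy":-1.9,"dz":0,"twist":0},{"claw":0.6,"dx":-18,"dy":-1.9,"dz":0,"twist":0}]';python3 pan.py; python3 -m pendant '[{"claw":0.6,"dx":-2,"dy":-0.2,"dz":0,"twist":0},{"claw":0.6,"dx":-4,"dy":-0.4,"dz":0,"twist":0},{"claw":0.6,"dx":-4,"dy":-0.4,"dz":0,"twist":0}]' 20;python3 pan.py
```

```text
clock: 12.6
tool_pos: [0.5183, 0.2239, 0.109]
eef_rot: [-0.055, 0.999, -0.0, -0.0]
contact_force: [-1.0, 0.3, -1.9]
opening: 0.681
finger_force: 12.0
n 24103 tool z = -0.047 x + 0.001 y + 0.0094 x range [0.0118 0.0998] y range [-0.0556  0.0556]
tilt (far edge up +) -0.047 panel yaw 0.1091 12.6 [0.5183 0.2239 0.109 ] [-1.   0.3 -1.9] [-0.05  0.14 -0.05]
clock: 12.95
tool_pos: [0.5164, 0.2236, 0.1094]
eef_rot: [-0.054, 0.999, 0.0, 0.001]
contact_force: [3.6, 0.1, -0.6]
opening: 0.678
finger_force: 20.0
n 24928 tool z = -0.044 x + 0.002 y + 0.0094 x range [0.0118 0.0998] y range [-0.0555  0.0556]
tilt (far edge up +) -0.044 panel yaw 0.1082 12.95 [0.5164 0.2236 0.1094] [ 3.6  0.1 -0.6] [-0.08 -0.74 -0.03]
```

```bash
sed -i 's/(abs(Q\[...,0\])<.1)/(Q[...,0]<.058)\&(Q[...,0]>0)/; s/<.056)/<.05)/' pan.py; python3 pan.py; python3 -m pendant '[{"claw":0.6,"dx":-1.5,"dy":-0.2,"dz":0,"twist":0},{"claw":0.6,"dx":-3,"dy":-0.3,"dz":0,"twist":0},{"claw":0.6,"dx":-4,"dy":-0.4,"dz":0,"twist":0},{"claw":0.6,"dx":-4,"dy":-0.4,"dz":0,"twist":0}]';python3 pan.py
```

```text
n 10791 tool z = 0.173 x + 0.001 y + 0.0042 x range [0.0108 0.0577] y range [-0.0497  0.0497]
tilt (far edge up +) 0.171 panel yaw 0.1082 13.0 [0.5163 0.2236 0.1094] [ 4.2  0.3 -2.6] [-0.05 -0.73 -0.01]
clock: 13.45
tool_pos: [0.5126, 0.2232, 0.1095]
eef_rot: [-0.054, 0.999, 0.0, 0.002]
contact_force: [5.3, -0.3, -0.4]
opening: 0.679
finger_force: 20.0
n 10773 tool z = 0.174 x + 0.001 y + 0.0041 x range [0.0108 0.0577] y range [-0.0496  0.0496]
tilt (far edge up +) 0.172 panel yaw 0.1083 13.45 [0.5126 0.2232 0.1095] [ 5.3 -0.3 -0.4] [-0.12 -1.2  -0.01]
```

```bash
python3 -m pendant '[{"claw":0.6,"dx":-1,"dy":-0.1,"dz":0,"twist":0},{"claw":0.6,"dx":-1.5,"dy":-0.2,"dz":0,"twist":0},{"claw":0.6,"dx":-1.5,"dy":-0.2,"dz":0,"twist":0}]' ; python3 -m pendant '[{"claw":0.6,"dx":-0.7,"dy":-0.1,"dz":0,"twist":0},{"claw":0.6,"dx":-0.7,"dy":-0.1,"dz":0,"twist":0}]';python3 -m pendant '[{"claw":0.6,"dx":-0.7,"dy":-0.1,"dz":0,"twist":0},{"claw":0.6,"dx":-0.7,"dy":-0.1,"dz":0,"twist":0}]'; python3 pan.py
```

```text
clock: 13.8
tool_pos: [0.5116, 0.2231, 0.1096]
eef_rot: [-0.054, 0.999, 0.001, 0.002]
contact_force: [6.5, -0.6, -0.4]
opening: 0.679
finger_force: 20.0
clock: 14.0
tool_pos: [0.511, 0.2231, 0.1096]
eef_rot: [-0.054, 0.999, 0.001, 0.002]
contact_force: [7.9, -0.4, -0.5]
opening: 0.677
finger_force: 20.0
clock: 14.2
tool_pos: [0.5106, 0.223, 0.1097]
eef_rot: [-0.054, 0.999, 0.001, 0.002]
contact_force: [7.6, -0.4, -0.6]
opening: 0.676
finger_force: 20.0
n 10802 tool z = 0.175 x + 0.001 y + 0.0042 x range [0.0108 0.0577] y range [-0.0496  0.0497]
tilt (far edge up +) 0.173 panel yaw 0.1081 14.2 [0.5106 0.223  0.1097] [ 7.6 -0.4 -0.6] [-0.13 -1.47  0.03]
```

```bash
python3 -m pendant '[{"claw":0.6,"dx":-0.8,"dy":-0.1,"dz":0,"twist":0},{"claw":0.6,"dx":-0.8,"dy":-0.1,"dz":0,"twist":0},{"claw":0.6,"dx":-0.8,"dy":-0.1,"dz":0,"twist":0}]';python3 -m pendant '[{"claw":0.6,"dx":-0.8,"dy":-0.1,"dz":0,"twist":0},{"claw":0.6,"dx":-0.8,"dy":-0.1,"dz":0,"twist":0},{"claw":0.6,"dx":-0.8,"dy":-0.1,"dz":0,"twist":0}]'
```

```text
clock: 14.55
tool_pos: [0.51, 0.223, 0.1098]
eef_rot: [-0.054, 0.999, 0.001, 0.003]
contact_force: [8.1, -0.2, 0.2]
opening: 0.677
finger_force: 20.0
clock: 14.85
tool_pos: [0.5096, 0.2229, 0.1099]
eef_rot: [-0.054, 0.999, 0.001, 0.003]
contact_force: [7.8, -0.5, -0.3]
opening: 0.677
finger_force: 20.0
```

```bash
python3 -m pendant '[{"claw":0.6,"dx":-1,"dy":-0.1,"dz":0,"twist":0},{"claw":0.6,"dx":-1,"dy":-0.1,"dz":0,"twist":0},{"claw":0.6,"dx":-1,"dy":-0.1,"dz":0,"twist":0}]';python3 -m pendant '[{"claw":0.6,"dx":-1,"dy":-0.1,"dz":0,"twist":0},{"claw":0.6,"dx":-1,"dy":-0.1,"dz":0,"twist":0},{"claw":0.6,"dx":-1,"dy":-0.1,"dz":0,"twist":0}]';python3 pan.py
```

```text
clock: 15.15
tool_pos: [0.5095, 0.2229, 0.1101]
eef_rot: [-0.054, 0.999, 0.001, 0.004]
contact_force: [9.0, -0.8, 0.2]
opening: 0.681
finger_force: 20.0
clock: 15.45
tool_pos: [0.5094, 0.2228, 0.1103]
eef_rot: [-0.054, 0.999, 0.001, 0.005]
contact_force: [11.3, -0.1, -0.6]
opening: 0.677
finger_force: 20.0
n 10790 tool z = 0.180 x + 0.002 y + 0.0041 x range [0.0108 0.0577] y range [-0.0496  0.0497]
tilt (far edge up +) 0.178 panel yaw 0.1072 15.45 [0.5094 0.2228 0.1103] [11.3 -0.1 -0.6] [-0.23 -2.32  0.06]
```

The force now rises without motion (11 N), so the low edge is against the solid wall at tilt 0.18. I'll lower the far edge while keeping the low edge at the wall.

```bash
python3 -m pendant '[{"claw":0.6,"dx":0.6,"dy":0.1,"dz":-1,"twist":0},{"claw":0.6,"dx":1.2,"dy":0.1,"dz":-2,"twist":0},{"claw":0.6,"dx":1.7,"dy":0.2,"dz":-3,"twist":0},{"claw":0.6,"dx":1.7,"dy":0.2,"dz":-3,"twist":0}]';python3 pan.py
```

```text
clock: 15.9
tool_pos: [0.5104, 0.2231, 0.1073]
eef_rot: [-0.054, 0.999, 0.001, 0.004]
contact_force: [8.9, -0.4, 1.9]
opening: 0.677
finger_force: 20.0
n 10781 tool z = 0.140 x + 0.002 y + 0.0041 x range [0.0109 0.0579] y range [-0.0496  0.0496]
tilt (far edge up +) 0.139 panel yaw 0.1074 15.9 [0.5104 0.2231 0.1073] [ 8.9 -0.4  1.9] [-0.21 -1.82  0.04]
```

```bash
python3 -m pendant '[{"claw":0.6,"dx":0.4,"dy":0,"dz":-1,"twist":0},{"claw":0.6,"dx":0.8,"dy":0.1,"dz":-2,"twist":0},{"claw":0.6,"dx":1.1,"dy":0.1,"dz":-2.8,"twist":0},{"claw":0.6,"dx":1.1,"dy":0.1,"dz":-2.8,"twist":0}]';python3 pan.py
```

```text
clock: 16.35
tool_pos: [0.5112, 0.2231, 0.1044]
eef_rot: [-0.054, 0.999, 0.001, 0.004]
contact_force: [9.6, -0.5, 2.4]
opening: 0.681
finger_force: 20.0
n 10630 tool z = 0.103 x + 0.002 y + 0.0040 x range [0.0112 0.0577] y range [-0.0496  0.0497]
tilt (far edge up +) 0.103 panel yaw 0.1074 16.35 [0.5112 0.2231 0.1044] [ 9.6 -0.5  2.4] [-0.2  -1.73  0.03]
```

```bash
python3 -m pendant '[{"claw":0.6,"dx":0.3,"dy":0,"dz":-1,"twist":0},{"claw":0.6,"dx":0.6,"dy":0.1,"dz":-2,"twist":0},{"claw":0.6,"dx":0.8,"dy":0.1,"dz":-2.5,"twist":0},{"claw":0.6,"dx":0.8,"dy":0.1,"dz":-2.5,"twist":0}]';python3 pan.py
```

```text
clock: 16.8
tool_pos: [0.5118, 0.2232, 0.1018]
eef_rot: [-0.054, 0.999, 0.001, 0.004]
contact_force: [8.6, -0.5, 1.1]
opening: 0.679
finger_force: 20.0
n 10623 tool z = 0.071 x + 0.002 y + 0.0040 x range [0.0113 0.0579] y range [-0.0495  0.0496]
tilt (far edge up +) 0.071 panel yaw 0.1074 16.8 [0.5118 0.2232 0.1018] [ 8.6 -0.5  1.1] [-0.2  -1.65  0.01]
```

```bash
python3 -m pendant '[{"claw":0.6,"dx":0.3,"dy":0,"dz":-1,"twist":0},{"claw":0.6,"dx":0.6,"dy":0.1,"dz":-2,"twist":0},{"claw":0.6,"dx":0.9,"dy":0.1,"dz":-3,"twist":0},{"claw":0.6,"dx":0.9,"dy":0.1,"dz":-3,"twist":0}]';python3 pan.py;python3 -m pendant '[{"claw":0.6,"dx":0.3,"dy":0,"dz":-1,"twist":0},{"claw":0.6,"dx":0.6,"dy":0.1,"dz":-2,"twist":0},{"claw":0.6,"dx":0.6,"dy":0.1,"dz":-2,"twist":0}]';python3 pan.py
```

```text
clock: 17.25
tool_pos: [0.5125, 0.2233, 0.0987]
eef_rot: [-0.054, 0.999, 0.001, 0.003]
contact_force: [8.5, -0.2, 1.1]
opening: 0.682
finger_force: 20.0
n 10450 tool z = 0.032 x + 0.003 y + 0.0040 x range [0.0116 0.0577] y range [-0.0495  0.0496]
tilt (far edge up +) 0.032 panel yaw 0.1074 17.25 [0.5125 0.2233 0.0987] [ 8.5 -0.2  1.1] [-0.13 -1.64  0.02]
clock: 17.6
tool_pos: [0.5129, 0.2233, 0.0966]
eef_rot: [-0.054, 0.999, 0.001, 0.003]
contact_force: [8.6, -0.1, -0.1]
opening: 0.675
finger_force: 20.0
n 10484 tool z = 0.006 x + 0.002 y + 0.0039 x range [0.0117 0.0579] y range [-0.0495  0.0497]
tilt (far edge up +) 0.006 panel yaw 0.1075 17.6 [0.5129 0.2233 0.0966] [ 8.6 -0.1 -0.1] [-0.16 -1.56 -0.01]
```

The panel is flat and past the far lip. Now I slide it towards that lip.

```bash
python3 -m pendant '[{"claw":0.6,"dx":2,"dy":0.2,"dz":-0.4,"twist":0},{"claw":0.6,"dx":4,"dy":0.4,"dz":-0.4,"twist":0},{"claw":0.6,"dx":6,"dy":0.6,"dz":-0.4,"twist":0},{"claw":0.6,"dx":8,"dy":0.9,"dz":-0.4,"twist":0},{"claw":0.6,"dx":10,"dy":1.1,"dz":-0.4,"twist":0},{"claw":0.6,"dx":12,"dy":1.3,"dz":-0.4,"twist":0},{"claw":0.6,"dx":12,"dy":1.3,"dz":-0.4,"twist":0}]';python3 pan.py;python3 -m pendant '[{"claw":0.6,"dx":1,"dy":0.1,"dz":0,"twist":0},{"claw":0.6,"dx":2,"dy":0.2,"dz":0,"twist":0},{"claw":0.6,"dx":2,"dy":0.2,"dz":0,"twist":0}]'
```

```text
clock: 18.35
tool_pos: [0.5193, 0.2242, 0.0955]
eef_rot: [-0.055, 0.998, -0.0, -0.002]
contact_force: [-2.4, -0.5, 7.4]
opening: 0.676
finger_force: 20.0
n 10445 tool z = 0.002 x + 0.001 y + 0.0039 x range [0.0117 0.0579] y range [-0.0496  0.0496]
tilt (far edge up +) 0.002 panel yaw 0.1099 18.35 [0.5193 0.2242 0.0955] [-2.4 -0.5  7.4] [0.17 0.7  0.12]
clock: 18.7
tool_pos: [0.5203, 0.2243, 0.0954]
eef_rot: [-0.055, 0.998, -0.001, -0.003]
contact_force: [-3.4, -1.8, 10.0]
opening: 0.682
finger_force: 20.0
```

```bash
python3 -m pendant '[{"claw":0.6,"dx":0,"dy":0,"dz":1.5,"twist":0},{"claw":0.6,"dx":1,"dy":0.1,"dz":2,"twist":0},{"claw":0.6,"dx":2,"dy":0.2,"dz":2,"twist":0},{"claw":0.6,"dx":2,"dy":0.2,"dz":2,"twist":0}]';python3 pan.py
```

```text
clock: 19.1
tool_pos: [0.5239, 0.2245, 0.0965]
eef_rot: [-0.054, 0.999, -0.0, -0.002]
contact_force: [-3.9, 0.5, -2.3]
opening: 0.677
finger_force: 20.0
n 10458 tool z = 0.013 x + 0.002 y + 0.0039 x range [0.0116 0.0579] y range [-0.0496  0.0497]
tilt (far edge up +) 0.013 panel yaw 0.1090 19.1 [0.5239 0.2245 0.0965] [-3.9  0.5 -2.3] [-0.01  0.79 -0.1 ]
```

```bash
python3 -m pendant '[{"claw":0.6,"dx":0.5,"dy":0,"dz":-0.6,"twist":0},{"claw":0.6,"dx":1,"dy":0.1,"dz":-0.9,"twist":0},{"claw":0.6,"dx":1,"dy":0.1,"dz":-0.9,"twist":0}]';python3 -m pendant '[{"claw":0.6,"dx":1,"dy":0.1,"dz":0,"twist":0},{"claw":0.6,"dx":1.5,"dy":0.2,"dz":0,"twist":0},{"claw":0.6,"dx":1.5,"dy":0.2,"dz":0,"twist":0}]';python3 pan.py
```

```text
clock: 19.45
tool_pos: [0.5241, 0.2244, 0.0959]
eef_rot: [-0.054, 0.999, -0.001, -0.003]
contact_force: [-6.2, -0.1, 1.0]
opening: 0.674
finger_force: 20.0
clock: 19.75
tool_pos: [0.5241, 0.2244, 0.0958]
eef_rot: [-0.054, 0.999, -0.001, -0.004]
contact_force: [-8.2, 0.1, 2.8]
opening: 0.68
finger_force: 20.0
n 10440 tool z = 0.008 x + 0.002 y + 0.0039 x range [0.0117 0.0579] y range [-0.0496  0.0497]
tilt (far edge up +) 0.008 panel yaw 0.1089 19.75 [0.5241 0.2244 0.0958] [-8.2  0.1  2.8] [ 0.01  1.88 -0.3 ]
```

The panel has stopped against the far wall (8 N, no motion). I'll relax the push, open and back off straight up.

```bash
python3 -m pendant '[{"claw":0.6,"dx":-1,"dy":-0.1,"dz":-0.4,"twist":0},{"claw":0.6,"dx":-2.5,"dy":-0.3,"dz":-0.4,"twist":0},{"claw":0.6,"dx":-2.5,"dy":-0.3,"dz":-0.4,"twist":0}]'; python3 -m pendant '[{"claw":0.72,"dx":0,"dy":0,"dz":0,"twist":0},{"claw":0.8,"dx":0,"dy":0,"dz":0,"twist":0},{"claw":0.85,"dx":0,"dy":0,"dz":0,"twist":0},{"claw":0.85,"dx":0,"dy":0,"dz":0,"twist":0}]'; python3 pan.py; python3 -m pendant '[{"claw":0.85,"dx":0,"dy":0,"dz":5,"twist":0},{"claw":0.85,"dx":0,"dy":0,"dz":20,"twist":0},{"claw":0.85,"dx":0,"dy":0,"dz":50,"twist":0},{"claw":0.85,"dx":0,"dy":0,"dz":100,"twist":0},{"claw":0.85,"dx":0,"dy":0,"dz":150,"twist":0},{"claw":0.85,"dx":0,"dy":0,"dz":190,"twist":0},{"claw":0.85,"dx":0,"dy":0,"dz":200,"twist":0},{"claw":0.85,"dx":0,"dy":0,"dz":200,"twist":0}]'
python3 - <<'E'
from plant import r,eyes,nets
from h import *
s=r.get_state();im,d=eyes.snapshot("wrist");cv2.imwrite("pics/w6.png",im)
P=cloud(eyes,"wrist",d,s);z=P[...,2];c=np.array([.5224,.2242]);y=.108
Rz=np.array([[np.cos(y),np.sin(y)],[-np.sin(y),np.cos(y)]]);T=(P[...,:2]-c)@Rz.T*1000
m=(abs(T[...,1])<50)&(abs(T[...,0])<68)&(z>.086)&(z<.096);q=np.c_[T[m],z[m]*1000]
A=np.c_[q[:,0],q[:,1],np.ones(len(q))];print("panel top plane in frame",np.linalg.lstsq(A,q[:,2],rcond=None)[0].round(4))
hsv=cv2.cvtColor(im,cv2.COLOR_BGR2HSV);o=(hsv[...,0]<18)&(hsv[...,1]>150)&(z>.115)&(z<.125)&(abs(T[...,0])<30)&(abs(T[...,1])<40)
print("fin centre",cv2.minAreaRect(T[o].astype(np.float32)),s["clock"],s["contact_force"])
E
```

```text
clock: 20.1
tool_pos: [0.5241, 0.2243, 0.0957]
eef_rot: [-0.054, 0.999, -0.0, -0.001]
contact_force: [-5.5, 0.6, -0.7]
opening: 0.678
finger_force: 20.0
clock: 20.5
tool_pos: [0.5267, 0.2247, 0.0963]
eef_rot: [-0.054, 0.999, 0.0, 0.001]
contact_force: [-0.6, -0.9, -0.0]
opening: 0.85
finger_force: 0.0
n 10483 tool z = -0.004 x + 0.001 y + 0.0047 x range [0.0113 0.0579] y range [-0.0495  0.0497]
tilt (far edge up +) -0.004 panel yaw 0.1084 20.5 [0.5267 0.2247 0.0963] [-0.6 -0.9 -0. ] [-0.01  0.04  0.  ]
clock: 21.35
tool_pos: [0.5265, 0.225, 0.298]
eef_rot: [-0.054, 0.999, 0.001, 0.002]
contact_force: [-0.6, -0.1, -0.9]
opening: 0.845
finger_force: 0.0
panel top plane in frame [-8.00000e-04 -2.00000e-04  9.18528e+01]
fin centre ((1.5973715782165527, 0.218994140625), (11.932230949401855, 58.060462951660156), 0.1086539551615715) 21.35 [-0.61521454 -0.06144647 -0.88424226]
```

View pics/w6.png

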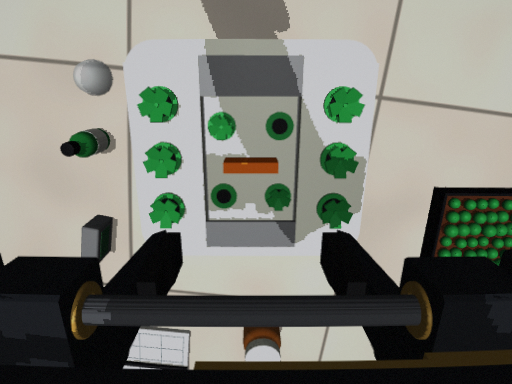

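The panel lies flat with both ends hidden under the lips (rows 95 and 221). Its centre is 1.6 mm to the far side, consistent with home at 2 mm. Dome, bottle and meter stand untouched at the left.

```bash
python3 -c "
from plant import r
print(r.finish_job())"
```

```text
the job is handed in; nothing more can be done
None
```

The white panel lies flat on the ledges with both ends under the lips and stopped against the far wall; it has been released, the bottle, dome and thermometer were not touched, and the job was handed in at about 21 s of the 58 s.

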